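# Square a marble blank into the corner of the marking-out board

### The job

Take the rubber-footed pusher from the rack and use it to nudge the marble plate home on the marking-out board: first against the long rail until its whole edge surely bears on it, then along the rail until its end surely bears on the face bar of the end stop, and leave it touching both. Move the plate with the pusher only, press gently so that the polished edges do not chip, then stand the pusher back in its well in the rack; leave the other tools alone.

Things in the scene. Friction and masses are not known exactly. Their poses are not given: they have to be found in the camera images.
- plate: Loose white marble blank, 130 (x) x 90 (y) x 15 mm, about 0.5 kg, flat on the board. Origin: centre of underside, z up. Starts within 0.22 rad of square, +y edge facing the rail, +x edge the stop, 10 to 80 mm clear of each. Takes 2 to 5 N to slide. Its edges chip if rail or stop bears on it with over 20 N or the pusher with over 25 N; bearing surely means 2 N or more on rail or stop for 0.5 s.
- board: Birch plywood marking-out board lying fixed on the bench, 340 (x) x 220 (y) x 18 mm thick. Origin at the centre of its underside; z up. Its top is 18 mm above the bench.
- rail: Aluminium rail fixed to the board's +y edge, 340 long x 26 wide x 22 mm high above the board. Immovable. Origin on the board's surface at mid-length of the rail's inner face, which the plate's +y edge must bear on; x along the rail towards the stop, y into the rail, away from the plate.
- stop: End stop clamped square on the rail, at places that vary: dark bracket, black knob over the rail (top 42 mm above the board); before it an aluminium face bar 100 long x 22 mm high. Origin on the board at the rail's inner face, on the bracket's inner face; x along the rail, away from the plate. The bar's face stands 14 to 32 mm before the origin (-x), locked, not reported: find it by feel.
- pusher: Setting stick, 100 mm long, 0.09 kg, standing upright in the rack: round black rubber foot 28 mm across x 25 mm high, 4 mm brass ferrule, then a square beech handle 24 x 24 mm to the top. Origin: centre of the foot's underside; z up the handle, x and y square to its flats. Grip it about 60 mm above the underside; the foot's side does the pushing.
- rack: Fixed wooden tool rack, 200 (x) x 80 (y) x 36 mm high. Origin at the centre of its underside. The pusher's square well is at x = -40 mm, a chisel stands in a round hole at x = +60 mm; both are 28 mm deep (their floor 8 mm above the bench).
- well (a point): Centre of the mouth of the pusher's square well (36 x 36 mm, 28 mm deep) at the rack's top face, 36 mm above the bench.
- chisel: Steel stone chisel, 128 mm long, 15 mm thick, standing in the rack's round hole. Leave alone. Origin at its lower end.
- rubstone: Grey and green rubbing stone lying on the bench, 100 x 50 x 27 mm. Leave alone. Origin at the centre of its underside.
- mallet: Round iron mason's mallet standing on its head beside the board, 64 mm across, 170 mm tall with its wooden handle up. Leave alone. Origin at the centre of its underside.
Not all that is in view belongs to the job. What is shaped like the rack but white is not meant.

How it is judged:
By the outcome, as a careful person would: the job done as asked, in the order asked, and still so for the second after the job is handed in, with the robot touching nothing.
It also fails if it takes over 72 s, if anything falls off the work surface, if the arm or the gripper's body presses on something with over 40 N, if the wrist force passes 120 N, or if a joint passes its speed limit or range.

### The arm

A 7-joint arm with a two-finger parallel gripper is mounted at the origin on the work surface. World frame = base frame: x ahead of the robot, y to its left, z up, the work surface at z = 0. Lengths are in m, angles in rad, forces in N, time in s.
With the tool pointing down it reaches from about 0.35 to 0.9 m from the base axis. Payload 7.2 kg.
Tool frame: the origin (TCP) lies midway between the tips of the shut fingers; the grasp point (between the pads) lies 19 mm behind it; z points along the fingers, y is the line along which they close (so a half turn about z gives the same grasp; the last joint's range is limited). The gripper opens to 88 mm and grips with 3 to 60 N. Pads are 20 mm wide; open, the fingers measure 115 mm over their backs; the gripper's body (75 mm by 178 mm) begins 61 mm behind the grasp point.
Start: joints at [-1.403, 0.411, -0.013, 1.596, 0.006, 1.134, -0.082], TCP at [0.146, 0.608, 0.223] pointing down, gripper open.
Joint ranges: [-2.95, 2.95], [-0.29, 1.99], [-1.47, 1.44], [0.14, 2.54], [-1.03, 4.17], [0.13, 1.85], [-2.86, 2.86]. Speed limits (rad/s): [2.39, 2.39, 3.01, 3.01, 3.14, 3.14, 3.14].

### API

Orientations are given as [roll, pitch, yaw] about the fixed x, y, z axes, in that order (R = Rz(yaw) Ry(pitch) Rx(roll)).
In Python, from plant import get_state, imaging, robot gives the robot as it stands.
- The arm moves only by the tool send_rows, never from a script. Its arguments are lists of equal length, an entry for each row: "gripper": the closure, from 0 (fully open) to 1 (shut); "linear": the shift along the tool's x, y, z in units of 30 mm (1.0 is 30 mm), a list of three; "twist": the turn, a rotation vector about the tool's x, y, z in units of 6 degrees (1.0 is 6 degrees), a list of three. A call has 1 to 8 rows; each row shifts and turns the commanded pose from where the row before left it, along the tool's axes as they then stand; what a row does not reach is not made up. A row lasts 1/12 s, in which the tool goes at most 41.7 mm and 7.16 degrees, less where a joint would pass 70% of its speed; a pose out of reach is approached as far as the arm can. A call is refused whole if a number of a shift passes 1 or a number of a turn 1, either way. A call with a gripper value outside its range is refused whole. The fingers move at their own pace and stop on an object; "force" is the grip in N (left out, the last holds). Time passes only in rows, so rows that do not move let the fingers close. It gives the time, the measured TCP pose, the force, the opening and the grip force at its end, in the units of the state.
- get_state(): the state, without advancing time (a new reading comes with each control period).
- imaging.get_image(name): name is "side" or "top"; returns a dict with "img" (420x560x3 uint8, red, green, blue), "camera_matrix" (3x3 intrinsics, pixels), "world_from_camera" (4x4, takes a point from camera to world coordinates). Camera axes: x right, y down, z forward; pixel columns grow to the right and rows downward; lengths in m; the calibration is good to about 2 mm. A picture is of the moment at which its call begins. There is no depth.
- robot.finish_job(): hands the job in; it is judged then, once.
Trained networks look in the newest picture that a camera, given by its name, has taken for a name from the list of things; names that differ only in an ending like _2 or _b are one class to them, and where a whole thing is asked for, a point or a joint stands for the part that bears it (a point fixed in the world has none). Each returns a list of dicts, best first, with "score" (0 to 1); they miss things now and then, are a little off and sometimes report something else, mostly with a low value. They report only what shows in the picture. A call takes as long as a camera call. They do not tell look-alikes from the thing itself.
- imaging.search_frame(camera, label): "box" ([centre column, centre row, width, height] in pixels, round what is visible of it).
- imaging.outline_of(camera, label): "pixels" (420x560 bool, what is visible of it) and "box" ([centre column, centre row, width, height] in pixels, round what is visible of it).
- imaging.place_of(camera, label): "point" ([column, row] in pixels: a listed point, or the origin of a listed thing).
The state is a dict: "time_s": time; "joints": joint angles; "qvel": joint speeds; "joint_efforts": joint torques, N m; "tcp_pos": TCP position; "orientation": TCP orientation; "force": force on the tool from outside, world axes, zero at the start; "wrist_torque": the same for the moment, N m; "width": opening from 0.0 (shut) to 1.0 (fully open); "grasp_force": force on a finger pad.
Only numpy, scipy, OpenCV 4.12 (cv2) and the standard library are available. Lean on these libraries where they do the work, as an engineer would, in place of code of your own. Each camera call takes 0.05 s, during which the arm holds its last target. There are 200 camera calls.

## Working session

There is one attempt and no reset: what is moved stays moved. The work goes in short steps, Python scripts to look and compute and a tool call to move; the robot and the scene stay as the last step left them, time stands still between calls to the robot, and variables do not carry over. Pictures are saved under pics/ and viewed, at most 10 in all, crops included, and the job is handed in when it is done.

Besides the shell and the picture viewer there is one more tool, called after "Emit:" by a JSON object that holds its "name" and its "arguments". send_rows: Moves the arm, as the interface text tells. Its arguments: {"type":"object","properties":{"gripper":{"type":"array","items":{"type":"number"}},"linear":{"type":"array","items":{"type":"array","items":{"type":"number"}}},"twist":{"type":"array","items":{"type":"array","items":{"type":"number"}}},"force":{"type":"number"}},"required":["gripper","linear","twist"]}

```bash
ls; mkdir -p pics; cat > h.py <<'E'
import numpy as np, cv2
from plant import get_state, imaging, robot
def ray(im,px,z):
    K=im["camera_matrix"];T=im["world_from_camera"]
    d=T[:3,:3]@np.linalg.inv(K)@np.array([px[0],px[1],1.]);o=T[:3,3]
    return o+d*(z-o[2])/d[2]
def proj(im,P):
    P=np.atleast_2d(P);T=np.linalg.inv(im["world_from_camera"])
    c=P@T[:3,:3].T+T[:3,3];p=c@im["camera_matrix"].T
    return p[:,:2]/p[:,2:]
def shot(cam,name):
    im=imaging.get_image(cam);cv2.imwrite(f"pics/{name}.png",im["img"][:,:,::-1]);return im
E
python3 - <<'E'
from h import *
np.set_printoptions(precision=3,suppress=True)
for c in("top","side"):
    im=shot(c,c+"0");print(c,im["world_from_camera"][:3,3])
    for n,z in(("plate",.018),("board",0),("rail",.018),("stop",.018),("pusher",.008),("rack",0),("well",.036),("chisel",.008),("mallet",0),("rubstone",0)):
        for r in imaging.place_of(c,n)[:2]: print(n,round(r["score"],2),np.round(r["point"]),ray(im,r["point"],z))
s=get_state();print(s)
E
```

```text
pics
top [0.27  0.041 1.199]
plate 0.59 [163. 203.] [0.459 0.363 0.018]
plate 0.58 [289. 163.] [ 0.595 -0.014  0.018]
board 0.68 [296. 170.] [ 0.58  -0.039  0.   ]
rail 0.62 [291. 142.] [ 0.664 -0.019  0.018]
stop 0.85 [324. 136.] [ 0.688 -0.122  0.018]
pusher 0.69 [160. 217.] [0.417 0.374 0.008]
rack 0.97 [164. 206.] [0.454 0.365 0.   ]
rack 0.72 [222. 259.] [0.296 0.18  0.   ]
well 0.59 [134. 302.] [0.165 0.422 0.036]
well 0.58 [216. 275.] [0.25  0.191 0.036]
chisel 0.59 [166. 181.] [0.529 0.364 0.008]
mallet 0.68 [185. 145.] [0.648 0.314 0.   ]
rubstone 0.57 [397. 203.] [ 0.484 -0.356  0.   ]
rubstone 0.45 [167. 181.] [0.532 0.362 0.   ]
side [-0.26  -0.809  0.806]
plate 0.88 [326. 214.] [ 0.588 -0.012  0.018]
plate 0.47 [202. 178.] [0.45  0.347 0.018]
board 0.67 [328. 222.] [ 0.588 -0.023  0.   ]
rail 0.79 [349. 204.] [ 0.668 -0.019  0.018]
stop 0.81 [387. 223.] [ 0.678 -0.14   0.018]
pusher 0.89 [190. 180.] [0.425 0.375 0.008]
rack 0.69 [193. 232.] [0.298 0.169 0.   ]
rack 0.49 [350. 207.] [ 0.683 -0.01   0.   ]
well 0.94 [169. 220.] [0.256 0.207 0.036]
well 0.81 [188. 174.] [0.416 0.364 0.036]
chisel 0.46 [219. 171.] [0.521 0.365 0.008]
mallet 0.75 [265. 161.] [0.67  0.336 0.   ]
rubstone 0.83 [403. 314.] [ 0.469 -0.361  0.   ]
rubstone 0.37 [384. 223.] [ 0.695 -0.12   0.   ]
{'time_s': 1.1, 'joints': array([-1.403,  0.411, -0.013,  1.596,  0.006,  1.134, -0.082]), 'qvel': array([-0.001,  0.   ,  0.001,  0.002, -0.001, -0.001, -0.   ]), 'joint_efforts': array([ -0.001, -58.776,   0.641, -29.139,  -0.054,   0.01 ,   0.   ]), 'tcp_pos': array([0.146, 0.608, 0.223]), 'orientation': array([ 3.142, -0.   ,  2.906]), 'force': array([0.471, 0.357, 1.023]), 'wrist_torque': array([ 0.003, -0.019,  0.006]), 'grasp_force': 0.0, 'width': 1.0030375986001177}
```

View pics/top0.png

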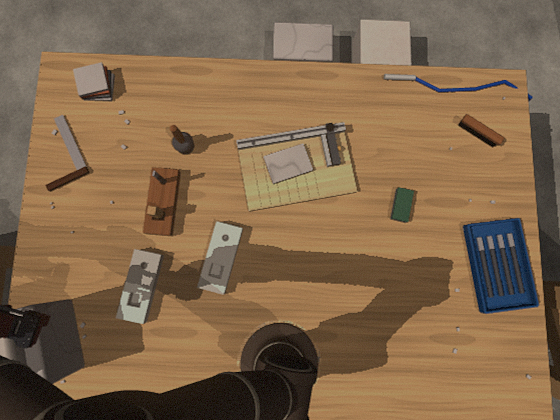

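View pics/side0.png

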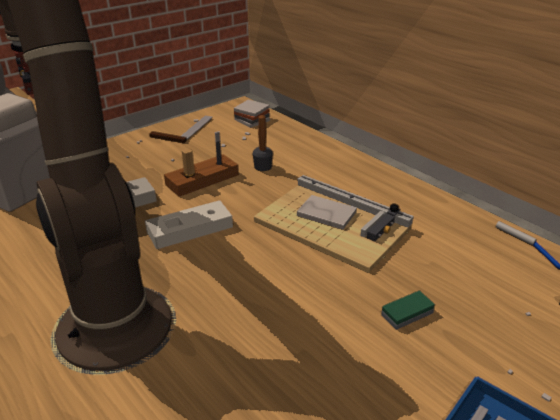

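```bash
python3 - <<'E'
from h import *
np.set_printoptions(precision=3,suppress=True)
ims={}
for c in("top","side"):
    im=imaging.get_image(c);ims[c]=im
    for n,z in(("plate",.033),("rail",.04),("rack",.036),("stop",.040),("board",.018),("pusher",.1)):
        for r in imaging.outline_of(c,n)[:2]:
            m=r["pixels"].astype(np.uint8)
            p=cv2.findContours(m,0,1)[0];p=max(p,key=cv2.contourArea)[:,0]
            w=np.array([ray(im,q,z)[:2] for q in p]).astype(np.float32)
            (cx,cy),(a,b),t=cv2.minAreaRect(w*1000)
            print(c,n,round(r["score"],2),np.round(r["box"]),"ctr",cx,cy,"size",a,b,"ang",t)
im=ims["top"]["img"][:,:,::-1]
a=cv2.resize(im[110:225,225:375],None,fx=5,fy=5,interpolation=cv2.INTER_CUBIC)
cv2.imwrite("pics/tb.png",a)
b=ims["side"]["img"][125:275,165:425,::-1]
cv2.imwrite("pics/sb.png",cv2.resize(b,None,fx=3,fy=3,interpolation=cv2.INTER_CUBIC))
b=im[150:250,120:220]
cv2.imwrite("pics/tr.png",cv2.resize(b,None,fx=5,fy=5,interpolation=cv2.INTER_CUBIC))
E
```

```text
top plate 0.74 [299. 167. 121.  92.] ctr 583.4343872070312 -38.435302734375 size 232.03848266601562 342.10101318359375 ang 11.127005577087402
top plate 0.66 [288. 164.  47.  42.] ctr 591.7356567382812 -12.115737915039062 size 93.16204071044922 131.3499298095703 ang 20.662580490112305
top rail 0.65 [291. 137. 106.  26.] ctr 671.29296875 11.440109252929688 size 34.55046844482422 277.1187438964844 ang 12.71428108215332
top rack 0.65 [162. 201.  40.  64.] ctr 461.43756103515625 362.78228759765625 size 89.34439086914062 201.9732208251953 ang 86.86540222167969
top rack 0.63 [137. 288.  49.  70.] ctr 211.61643981933594 407.8080139160156 size 92.7149658203125 204.19021606445312 ang 79.68083953857422
top stop 0.8 [333. 144.  20.  42.] ctr 654.75927734375 -141.146728515625 size 136.52603149414062 51.161800384521484 ang 11.503186225891113
top board 0.79 [298. 167. 118.  91.] ctr 588.7918090820312 -39.876251220703125 size 233.4624481201172 346.5439453125 ang 11.513092041015625
top board 0.53 [163. 202.  38.  64.] ctr 463.5707092285156 367.98553466796875 size 92.78437805175781 208.22885131835938 
[... 458 characters left out ...]
k 0.94 [202. 176.  76.  43.] ctr 448.51544189453125 342.8557434082031 size 134.7715301513672 224.40972900390625 ang 85.83737182617188
side rack 0.69 [143. 193.  28.  29.] ctr 274.4689636230469 372.1692199707031 size 136.96444702148438 59.0136604309082 ang 72.00999450683594
side stop 0.59 [379. 223.  38.  35.] ctr 653.912109375 -148.04954528808594 size 175.42420959472656 58.81304931640625 ang 13.859270095825195
side board 0.71 [333. 222. 158. 104.] ctr 590.7681884765625 -31.202056884765625 size 273.8264465332031 367.7845764160156 ang 12.324142456054688
side pusher 0.73 [189. 165.  18.  28.] ctr 395.1029968261719 324.359619140625 size 154.26901245117188 28.559804916381836 ang 61.14356231689453
```

View pics/tb.png

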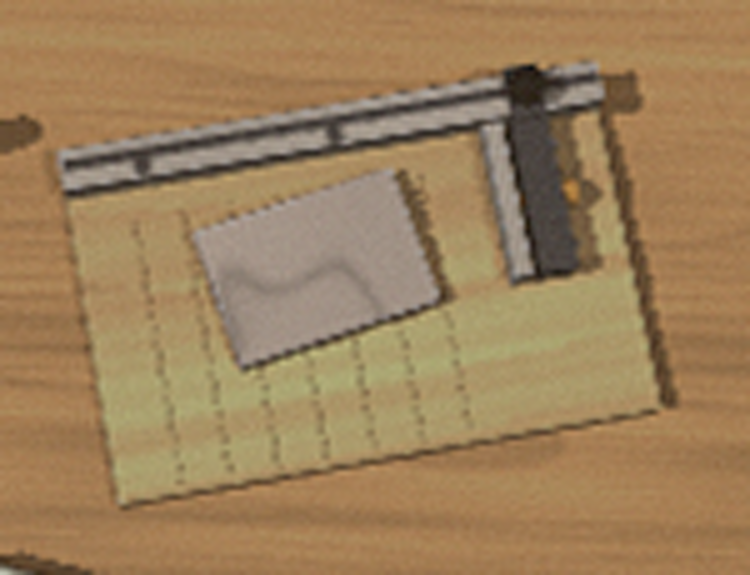

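View pics/tr.png

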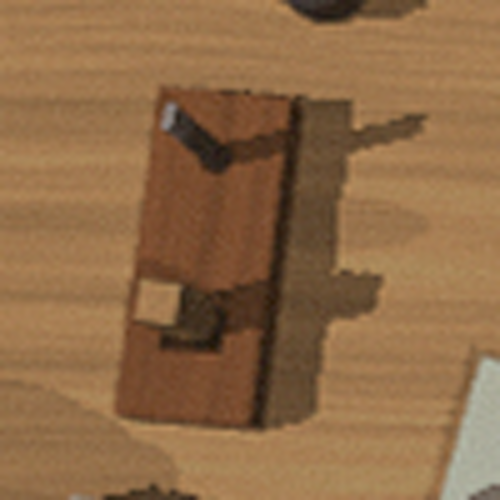

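View pics/sb.png

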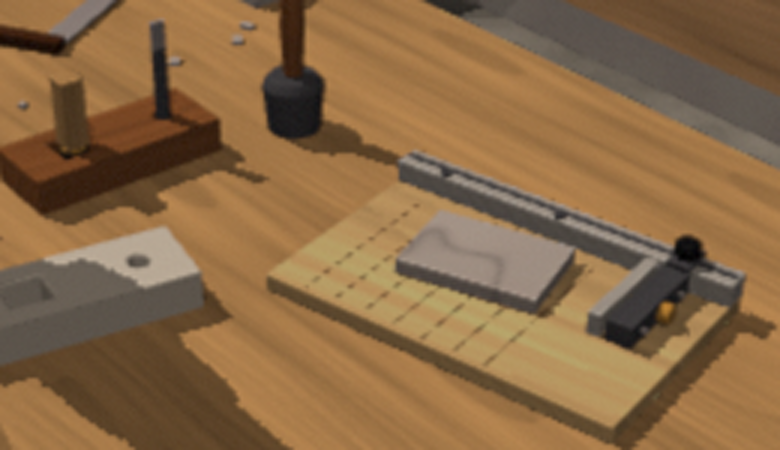

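```bash
python3 - <<'E'
from h import *
np.set_printoptions(precision=4,suppress=True)
im=imaging.get_image("top");sd=imaging.get_image("side")
def W(crop,pts,z):
    o=dict(tb=(225,110),tr=(120,150))[crop]
    return np.array([ray(im,((u+.5)/5-.5+o[0],(v+.5)/5-.5+o[1]),z)[:2] for u,v in pts])
def S(pts,z): return np.array([ray(sd,((u+.5)/3-.5+165,(v+.5)/3-.5+125),z)[:2] for u,v in pts])
a=lambda p,q:np.degrees(np.arctan2(*(q-p)[::-1]))
r=W("tr",[(160,88),(297,97),(258,427),(118,414)],.036);print("rack",r,r.mean(0),"long",a(r[3],r[0]),a(r[2],r[1]))
print("rack side",S([(165,93),(219,120),(42,178),(2,150)],.036), S([(165,93),(219,120),(42,178),(2,150)],.036).mean(0))
p=W("tr",[(138,280),(182,282),(182,327),(133,323)],.108);print("pushtop",p.mean(0),"side",S([(52,78),(67,73),(83,78),(68,85)],.108).mean(0))
b=W("tb",[(120,505),(662,408)],.018);print("board front",b,a(b[0],b[1]),np.linalg.norm(b[1]-b[0]))
bs=S([(268,280),(612,433)],.018);print("side",bs,a(*bs))
l=W("tb",[(60,150),(598,63)],.04);print("rail outer top",l,a(*l),np.linalg.norm(l[1]-l[0]))
l2=W("tb",[(66,194),(604,103)],.018);print("rail inner foot",l2,a(*l2))
pl=W("tb",[(193,233),(398,172),(443,298),(243,368)],.033);print("plate",pl,pl.mean(0),a(pl[0],pl[1]),a(pl[3],pl[2]))
ps=S([(397,262),(430,212),(574,255),(541,305)],.033)
print("plate side",ps,ps.mean(0),a(ps[1],ps[2]),a(ps[0],ps[3]))
print("bar",W("tb",[(482,128),(513,283)],.04),"bracket",W("tb",[(508,118),(540,275)],.04))
# board frame from front edge
ex=(b[1]-b[0])/np.linalg.norm(b[1]-b[0]);ey=np.array([-ex[1],ex[0]]);c=b.mean(0)+ey*.11
print("board c",c)
for n,q in(("rail out",l),("rail in",l2),("plate",pl),("plate_s",ps),("bar",W("tb",[(482,128),(513,283)],.04)),("brk",W("tb",[(508,118),(540,275)],.04))):
    print(n,np.c_[(q-c)@ex,(q-c)@ey].round(4).tolist())
E
```

```text
rack [[0.5641 0.4016]
 [0.5613 0.319 ]
 [0.3609 0.3284]
 [0.3662 0.4108]] [0.4632 0.365 ] long -2.659549101265912 -2.7107593071336176
rack side [[0.5479 0.3983]
 [0.5554 0.3191]
 [0.3667 0.3373]
 [0.3655 0.4054]] [0.4589 0.365 ]
pushtop [0.4228 0.3704] side [0.4208 0.3665]
board front [[ 0.4432  0.1047]
 [ 0.514  -0.2265]] -77.94490193300275 0.3386308945672633
side [[ 0.437   0.0952]
 [ 0.5068 -0.2308]] -77.91675883403133
rail outer top [[ 0.6588  0.1488]
 [ 0.727  -0.1825]] -78.36014866689507 0.33826744787072766
rail inner foot [[ 0.6378  0.1458]
 [ 0.7093 -0.1906]] -77.99958371066481
plate [[ 0.6111  0.0657]
 [ 0.6544 -0.0597]
 [ 0.5752 -0.0886]
 [ 0.5274  0.0326]] [ 0.592  -0.0125] -70.91651969783679 -68.46151769891318
plate side [[ 0.5236  0.0277]
 [ 0.5995  0.0674]
 [ 0.6458 -0.063 ]
 [ 0.5707 -0.0956]] [ 0.5849 -0.0159] -70.45377302041103 -69.09667157374453
bar [[ 0.6822 -0.1106]
 [ 0.5842 -0.1305]] bracket [[ 0.6893 -0.1266]
 [ 0.5898 -0.147 ]]
board c [ 0.5862 -0.0379]
rail out [[-0.1674, 0.11], [0.1708, 0.1076]]
rail in [[-0.1689, 0.0889], [0.175, 0.0886]]
plate [[-0.0962, 0.046], [0.0355, 0.0622], [0.0473, -0.0213], [-0.0812, -0.0428]]
plate_s [[-0.0772, -0.0475], [-0.1002, 0.035], [0.037, 0.0531], [0.0531, -0.0272]]
bar [[0.0911, 0.0788], [0.0901, -0.0212]]
brk [[0.1083, 0.0823], [0.1074, -0.0192]]
```

Emit:
{"name": "send_rows", "arguments": {"gripper": [0,0,0,0,0,0,0,0], "linear": [[0,0,0],[0,0,0],[-0.9,-0.7,0],[-0.9,-0.7,0],[-0.9,-0.7,0],[-0.9,-0.7,0],[-0.9,-0.7,0],[-0.9,-0.7,0]], "twist": [[0,0,-0.9],[0,0,-0.9],[0,0,0],[0,0,0],[0,0,0],[0,0,0],[0,0,0],[0,0,0]]}}

```text
time_s: 2.57
tcp_pos: [0.303, 0.473, 0.2228]
orientation: [3.141, 0.0, 3.094]
force: [0.8, 1.6, -0.1]
width: 0.999
grasp_force: 0.0
```

```bash
cat >> h.py <<'E'
np.set_printoptions(precision=4,suppress=True)
def to(x,y,z,yaw_deg=None):
    "tool-axes units to reach the point, and the turn in units"
    s=get_state();ps=s["orientation"][2];d=np.array([x,y,z])-s["tcp_pos"];c,n=np.cos(ps),np.sin(ps)
    print("t",s["time_s"],"tcp",s["tcp_pos"],"rpy",s["orientation"],"F",s["force"],"w",s["width"],"g",s["grasp_force"])
    print("units",np.array([c*d[0]+n*d[1],n*d[0]-c*d[1],-d[2]])/.03)
    if yaw_deg is not None: print("twist z",-((yaw_deg-np.degrees(ps)+180)%360-180)/6)
E
python3 -c "
from h import *
to(.4215,.368,.13,177.3)"
```

```text
t 2.5667 tcp [0.303  0.473  0.2228] rpy [3.1412 0.0002 3.0944] F [ 0.7558  1.5658 -0.1338] w 0.9988179214386869 g 0.0
units [-4.1103 -3.3088  3.0941]
twist z -0.0009333247605241013
```

Emit:
{"name": "send_rows", "arguments": {"gripper": [0,0,0,0,0,0], "linear": [[-0.85,-0.65,0.3],[-0.85,-0.65,0.3],[-0.85,-0.65,0.4],[-0.8,-0.7,0.5],[-0.75,-0.65,0.5],[0,0,0]], "twist": [[0,0,0],[0,0,0],[0,0,0],[0,0,0],[0,0,0],[0,0,0]]}}

```text
time_s: 3.07
tcp_pos: [0.4241, 0.3629, 0.1602]
orientation: [-3.137, 0.0, 3.086]
force: [-0.3, -1.0, 1.0]
width: 1.004
grasp_force: 0.0
```

```bash
python3 -c "
from h import *
to(.4215,.368,.052,177.3)
im=shot('side','s1');cv2.imwrite('pics/s1c.png',cv2.resize(im['img'][60:240,120:320,::-1],None,fx=3,fy=3))"
```

```text
t 3.0667 tcp [0.4241 0.3629 0.1602] rpy [-3.1365  0.0001  3.0864] F [-0.2644 -0.9675  1.0241] w 1.0038285058831597 g 0.0
units [0.0943 0.1656 3.6063]
twist z -0.07723229362024615
```

View pics/s1c.png

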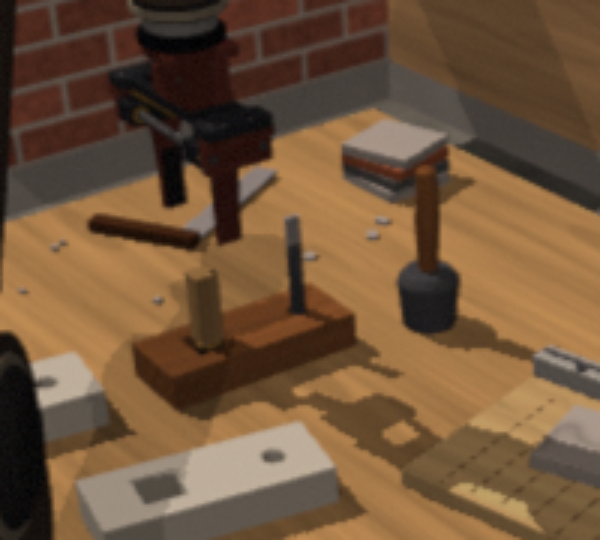

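The side crop shows the open fingers above the pusher, at about (205,250) in the crop, and clear of the chisel. I'll lower onto it.

Emit:
{"name": "send_rows", "arguments": {"gripper": [0,0,0,0,0], "linear": [[0.1,0.1,0.8],[0,0,0.8],[0,0,0.8],[0,0,0.7],[0,0,0]], "twist": [[0,0,0],[0,0,0],[0,0,0],[0,0,0],[0,0,0]]}}

```text
time_s: 3.53
tcp_pos: [0.4145, 0.3723, 0.0665]
orientation: [-3.138, -0.004, 3.096]
force: [-0.9, -1.1, -0.0]
width: 1.001
grasp_force: 0.0
```

```bash
python3 -c "
from h import *
to(.4215,.368,.052,177.3)"
```

```text
t 3.5333 tcp [0.4145 0.3723 0.0665] rpy [-3.138  -0.0041  3.0962] F [-0.9413 -1.1456 -0.0395] w 1.000977545089324 g 0.0
units [-0.2404 -0.1324  0.4817]
twist z 0.016443582385567385
```

Emit:
{"name": "send_rows", "arguments": {"gripper": [0,0,0,0], "linear": [[0,0,0],[0,0,0.45],[0,0,0],[0,0,0]], "twist": [[0,0,0],[0,0,0],[0,0,0],[0,0,0]]}}

```text
time_s: 3.87
tcp_pos: [0.4173, 0.3734, 0.0574]
orientation: [3.141, 0.001, 3.095]
force: [0.1, 0.2, -0.1]
width: 1.0
grasp_force: 0.0
```

```bash
python3 -c "
from h import *
to(.4215,.368,.052,177.3)"
```

```text
t 3.8667 tcp [0.4173 0.3734 0.0574] rpy [3.1406 0.0005 3.0948] F [ 0.0528  0.2084 -0.0673] w 0.9998354587284454 g 0.0
units [-0.1479 -0.1731  0.1808]
twist z 0.0028783081545545506
```

Emit:
{"name": "send_rows", "arguments": {"gripper": [0,0,0,1,1,1,1,1], "linear": [[-0.15,-0.17,0.15],[0,0,0],[0,0,0],[0,0,0],[0,0,0],[0,0,0],[0,0,0],[0,0,0]], "twist": [[0,0,0],[0,0,0],[0,0,0],[0,0,0],[0,0,0],[0,0,0],[0,0,0],[0,0,0]], "force": 40}}

```text
time_s: 4.53
tcp_pos: [0.4214, 0.3674, 0.0517]
orientation: [3.141, -0.0, 3.094]
force: [0.3, -0.4, 0.3]
width: 0.659
grasp_force: 0.0
```

Emit:
{"name": "send_rows", "arguments": {"gripper": [1,1,1,1], "linear": [[0,0,0],[0,0,0],[0,0,0],[0,0,0]], "twist": [[0,0,0],[0,0,0],[0,0,0],[0,0,0]]}}

```text
time_s: 4.87
tcp_pos: [0.4214, 0.3673, 0.0516]
orientation: [-3.142, -0.0, 3.094]
force: [-0.7, -0.1, 0.5]
width: 0.354
grasp_force: 0.4
```

```bash
python3 -c "
from h import *
to(.4215,.368,.052,177.3)"
```

```text
t 4.8667 tcp [0.4214 0.3673 0.0516] rpy [-3.1416 -0.0001  3.0944] F [-0.7498 -0.1411  0.463 ] w 0.35449336280336435 g 0.36638421937823296
units [-0.0015  0.0224 -0.0125]
twist z -0.0009865857241872316
```

Emit:
{"name": "send_rows", "arguments": {"gripper": [1,1,1,1,1], "linear": [[0,0,0],[0,0,0],[0,0,0],[0,0,0],[0,0,0]], "twist": [[0,0,0],[0,0,0],[0,0,0],[0,0,0],[0,0,0]]}}

```text
time_s: 5.28
tcp_pos: [0.4215, 0.3674, 0.0517]
orientation: [3.141, 0.0, 3.094]
force: [0.2, 0.3, 0.0]
width: 0.272
grasp_force: 40.0
```

```bash
python3 -c "
from h import *
to(.4215,.368,.052,177.3)"
```

```text
t 5.2833 tcp [0.4215 0.3674 0.0517] rpy [3.1414 0.0001 3.0943] F [0.1596 0.3485 0.044 ] w 0.27204993991635557 g 39.998998045921326
units [ 0.0002  0.0197 -0.0111]
twist z -0.0011955685052763936
```

Emit:
{"name": "send_rows", "arguments": {"gripper": [1,1,1,1,1,1,1,1], "linear": [[0,0,-0.6],[0,0,-0.9],[0,0,-0.9],[0,0,-0.9],[-0.2,-0.9,0],[-0.2,-0.9,0],[-0.2,-0.9,0],[-0.2,-0.9,0]], "twist": [[0,0,0],[0,0,0],[0,0,0],[0,0,0],[0,0,0],[0,0,0],[0,0,0],[0,0,0]]}}

```text
time_s: 5.95
tcp_pos: [0.4402, 0.257, 0.1507]
orientation: [-3.142, -0.0, 3.095]
force: [0.7, -0.0, -0.2]
width: 0.272
grasp_force: 40.0
```

Emit:
{"name": "send_rows", "arguments": {"gripper": [1,1,1,1,1,1,1,1], "linear": [[-0.3,-0.9,0],[-0.3,-0.9,0],[-0.3,-0.9,0],[-0.3,-0.9,0],[-0.3,-0.9,0],[-0.3,-0.9,0],[-0.3,-0.9,0],[-0.3,-0.9,0]], "twist": [[0,0,0],[0,0,0],[0,0,0],[0,0,0],[0,0,0],[0,0,0],[0,0,0],[0,0,0]]}}

```text
time_s: 6.62
tcp_pos: [0.502, 0.0376, 0.1506]
orientation: [-3.142, -0.0, 3.094]
force: [-0.2, 0.3, -0.6]
width: 0.274
grasp_force: 40.0
```

Emit:
{"name": "send_rows", "arguments": {"gripper": [1,1,1,1,1,1,1,1], "linear": [[0,0,0],[0,0,0],[0,0,0],[0,0,0],[0,0,0],[0,0,0],[0,0,0],[0,0,0]], "twist": [[0,0,1],[0,0,1],[0,0,1],[0,0,1],[0,0,1],[0,0,1],[0,0,1],[0,0,1]]}}

```text
time_s: 7.28
tcp_pos: [0.5017, 0.039, 0.1505]
orientation: [-3.141, -0.0, 2.251]
force: [-0.0, 0.4, -1.3]
width: 0.27
grasp_force: 40.0
```

Emit:
{"name": "send_rows", "arguments": {"gripper": [1,1,1,1,1,1,1], "linear": [[0,0,0],[0,0,0],[0,0,0],[0,0,0],[0,0,0],[0,0,0],[0,0,0]], "twist": [[0,0,1],[0,0,1],[0,0,1],[0,0,1],[0,0,0.55],[0,0,0],[0,0,0]]}}

```text
time_s: 7.87
tcp_pos: [0.5018, 0.0392, 0.1505]
orientation: [-3.141, 0.0, 1.782]
force: [-0.3, -0.3, -1.3]
width: 0.275
grasp_force: 40.0
```

```bash
cat >> h.py <<'E'
C=np.array([.5862,-.0379]);EX=np.array([np.cos(np.radians(-78)),np.sin(np.radians(-78))]);EY=np.array([-EX[1],EX[0]])
def tob(bx,by,z,yaw=None):
    "as to(), from board x,y"
    s=get_state();w=C+EX*bx+EY*by;d=s["tcp_pos"][:2]-C
    to(w[0],w[1],z,yaw);print("board pos",d@EX,d@EY,"board F",s["force"][:2]@EX,s["force"][:2]@EY)
def platefit(tag):
    "plate top face in the board frame, from both cameras"
    for c in("top","side"):
        im=imaging.get_image(c)
        rs=[r for r in imaging.outline_of(c,"plate") if r["score"]>.3]
        for r in rs:
            p=max(cv2.findContours(r["pixels"].astype(np.uint8),0,1)[0],key=cv2.contourArea)[:,0]
            w=np.array([ray(im,q,.033)[:2]-C for q in p]);w=np.c_[w@EX,w@EY].astype(np.float32)*1000
            print(tag,c,round(r["score"],2),cv2.minAreaRect(w))
E
python3 -c "
from h import *
tob(-.030,-.075,.0657,102);platefit('p')"
```

```text
t 7.8667 tcp [0.5018 0.0392 0.1505] rpy [-3.1412  0.0001  1.7823] F [-0.2861 -0.3173 -1.2618] w 0.27480859665691615 g 39.999255537986755
units [-2.0969 -0.2873  2.8277]
twist z 0.019900287139876127
board pos -0.09292415659964423 -0.06651126812945411 board F 0.25085995336794814 -0.3457712180055275
p top 0.68 ((27.78439712524414, 10.205066680908203), (85.78923034667969, 36.857460021972656), 79.06734466552734)
p side 0.71 ((-478.6995849609375, 95.79349517822266), (15.127408027648926, 202.51405334472656), 42.7135009765625)
p side 0.69 ((-19.033504486083984, 2.4605369567871094), (136.3966064453125, 110.90910339355469), 6.990677833557129)
p side 0.59 ((-321.2276916503906, 117.25765228271484), (57.3291015625, 140.33868408203125), 44.05972671508789)
```

Emit:
{"name": "send_rows", "arguments": {"gripper": [1,1,1,1,1,1,1,1], "linear": [[-0.7,-0.1,0],[-0.7,-0.1,0],[-0.7,-0.1,0],[0,0,0.8],[0,0,0.8],[0,0,0.8],[0,0,0.3],[0,0,0]], "twist": [[0,0,0],[0,0,0],[0,0,0],[0,0,0],[0,0,0],[0,0,0],[0,0,0],[0,0,0]]}}

```text
time_s: 8.73
tcp_pos: [0.5048, -0.0245, 0.0679]
orientation: [-3.138, -0.0, 1.78]
force: [-0.3, 0.7, 0.1]
width: 0.273
grasp_force: 40.0
```

```bash
python3 -c "
from h import *
tob(-.030,-.055,.0657,102)
shot('side','s2');im=imaging.get_image('side');cv2.imwrite('pics/s2c.png',cv2.resize(im['img'][125:275,225:425,::-1],None,fx=4,fy=4,interpolation=cv2.INTER_CUBIC))"
```

```text
t 8.7333 tcp [ 0.5048 -0.0245  0.0679] rpy [-3.1376 -0.0003  1.7805] F [-0.253   0.7295  0.1186] w 0.2730416982021806 g 39.99899089336395
units [-0.0015  0.7277  0.0717]
twist z 0.002111404582204083
board pos -0.030040167022462257 -0.07683021052784512 board F -0.7661798285902809 -0.09580433738626719
```

View pics/s2c.png

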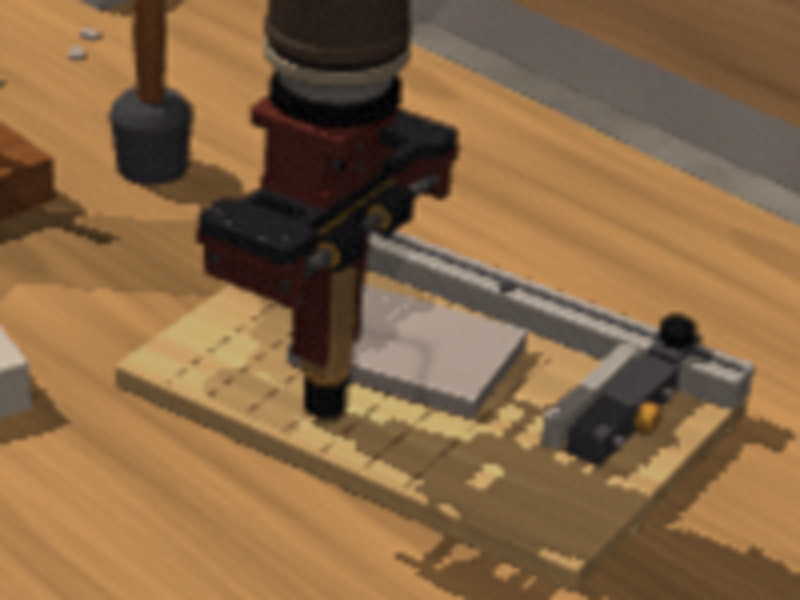

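The foot stands just in front of the plate's near edge, at about (325,400) in the crop. I'll advance it gently towards the rail.

Emit:
{"name": "send_rows", "arguments": {"gripper": [1,1,1,1,1,1,1,1], "linear": [[0,0.1,0.04],[0,0.1,0],[0,0.1,0],[0,0.1,0],[0,0.08,0],[0,0.08,0],[0,0.07,0],[0,0.07,0]], "twist": [[0,0,0],[0,0,0],[0,0,0],[0,0,0],[0,0,0],[0,0,0],[0,0,0],[0,0,0]]}}

```text
time_s: 9.5
tcp_pos: [0.5271, -0.0199, 0.0684]
orientation: [-3.142, -0.0, 1.78]
force: [-0.2, 0.4, -0.7]
width: 0.272
grasp_force: 40.0
```

```bash
python3 -c "
from h import *
tob(-.030,-.055,.0657,102)"
```

```text
t 9.5 tcp [ 0.5271 -0.0199  0.0684] rpy [-3.1416 -0.      1.7801] F [-0.1663  0.4371 -0.6958] w 0.2721122998881436 g 39.99897480010986
units [ 0.004  -0.0301  0.0911]
twist z -0.0012315528969205995
board pos -0.029879541143552398 -0.05409818286602827 board F -0.4621363437389831 -0.07180851841583986
```

Emit:
{"name": "send_rows", "arguments": {"gripper": [1,1,1,1,1,1,1,1], "linear": [[0,0.07,0],[0,0.07,0],[0,0.07,0],[0,0.07,0],[0,0.07,0],[0,0.07,0],[0,0.07,0],[0,0.07,0]], "twist": [[0,0,0],[0,0,0],[0,0,0],[0,0,0],[0,0,0],[0,0,0],[0,0,0],[0,0,0]]}}

```text
time_s: 10.17
tcp_pos: [0.5435, -0.0164, 0.0683]
orientation: [-3.141, -0.0, 1.78]
force: [-2.3, -0.2, -1.7]
width: 0.267
grasp_force: 40.0
```

```bash
python3 -c "
from h import *
tob(-.030,-.035,.0657,102);platefit('p')"
```

```text
t 10.1667 tcp [ 0.5435 -0.0164  0.0683] rpy [-3.1414 -0.      1.7802] F [-2.2966 -0.1628 -1.7013] w 0.2669211840455756 g 39.99880850315094
units [0.0026 0.0779 0.086 ]
twist z -0.00032129043117379297
board pos -0.029923486518641525 -0.03733634842149112 board F -0.3182419976723963 -2.2802394992199813
p side 0.57 ((-2.524383544921875, 16.805591583251953), (100.66438293457031, 106.96917724609375), 8.960335731506348)
```

Emit:
{"name": "send_rows", "arguments": {"gripper": [1,1,1,1,1,1], "linear": [[0,0.05,0],[0,0.05,0],[0,0.05,0],[0,0.05,0],[0,0.05,0],[0,0.05,0]], "twist": [[0,0,0],[0,0,0],[0,0,0],[0,0,0],[0,0,0],[0,0,0]]}}

```text
time_s: 10.87
tcp_pos: [0.5516, -0.0146, 0.0683]
orientation: [-3.14, -0.0, 1.78]
force: [-8.3, -1.4, 2.4]
width: 0.271
grasp_force: 40.0
```

Emit:
{"name": "send_rows", "arguments": {"gripper": [1,1,1,1], "linear": [[0,0.05,0],[0,0.05,0],[0,0.05,0],[0,0.05,0]], "twist": [[0,0,0],[0,0,0],[0,0,0],[0,0,0]]}}

```text
time_s: 11.2
tcp_pos: [0.5548, -0.0128, 0.0675]
orientation: [-3.135, -0.002, 1.78]
force: [-12.1, 1.6, 3.1]
width: 0.269
grasp_force: 40.0
```

```bash
python3 -c "
from h import *
tob(-.030,-.02,.0657,102)"
```

```text
t 11.2 tcp [ 0.5548 -0.0128  0.0675] rpy [-3.1352 -0.0024  1.7803] F [-12.0547   1.611    3.109 ] w 0.2690427801892301 g 40.0011420249939
units [-0.0365  0.1825  0.0598]
twist z 0.0009754868771191619
board pos -0.031092976267926578 -0.025475436119599376 board F -4.08209528071585 -11.456373156843982
```

Emit:
{"name": "send_rows", "arguments": {"gripper": [1,1,1], "linear": [[0,0,0],[0,0,0],[0,0,0]], "twist": [[0,0,0],[0,0,0],[0,0,0]]}}

```text
time_s: 11.45
tcp_pos: [0.5555, -0.0124, 0.0674]
orientation: [-3.137, -0.002, 1.781]
force: [-9.2, 1.2, -0.4]
width: 0.27
grasp_force: 40.0
```

```bash
python3 -c "
from h import *
tob(-.030,-.02,.0657,102)
im=imaging.get_image('side');jm=imaging.get_image('top')
a=cv2.resize(im['img'][160:260,265:398,::-1],(800,600),interpolation=cv2.INTER_CUBIC)[:,:]
cv2.imwrite('pics/s3.png',a)
cv2.imwrite('pics/t3.png',cv2.resize(jm['img'][110:225,225:375,::-1],None,fx=5,fy=5,interpolation=cv2.INTER_CUBIC))"
```

```text
t 11.45 tcp [ 0.5555 -0.0124  0.0674] rpy [-3.1366 -0.0023  1.7808] F [-9.1862  1.2394 -0.4352] w 0.27047691385476974 g 39.999672174453735
units [-0.045   0.1573  0.0579]
twist z 0.0052056318302552045
board pos -0.03134789284488621 -0.02471840918760177 board F -3.1222708275871747 -8.727758071184555
```

View pics/s3.png

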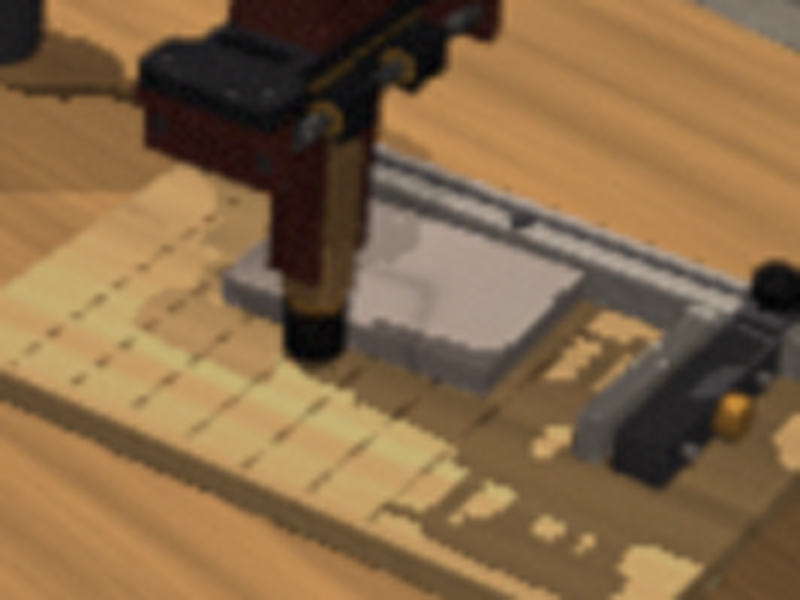

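```bash
python3 - <<'E'
from h import *
im=imaging.get_image('side')
def B(pts,z):
    w=np.array([ray(im,((u+.5)/6.015-.5+265,(v+.5)/6-.5+160),z)[:2]-C for u,v in pts]);return np.c_[w@EX,w@EY]
for n,q in(("near top edge",B([(225,268),(487,365)],.033)),("near bottom",B([(227,303),(475,392)],.018)),("end top",B([(487,365),(583,272)],.033)),
 ("bar top",B([(580,405),(690,310)],.04)),("board front",B([(0,375),(385,562)],.018))):
    d=q[1]-q[0];print(n,q.tolist(),np.degrees(np.arctan2(d[1],d[0])))
E
```

```text
near top edge [[-0.08788909907338245, -0.010381301467162448], [0.0409318692993238, -0.004582654893607536]] 2.577327742000426
near bottom [[-0.08406866444267026, -0.013624725766543758], [0.03687171614715099, -0.005482805266985163]] 3.851441784359669
end top [[0.0409318692993238, -0.004582654893607536], [0.03700881815852852, 0.08107450859518259]] 92.62228283223372
bar top [[0.09051130683719749, -0.014946627429176167], [0.09255586557897465, 0.07327584770741549]] 88.67240608069184
board front [[-0.1284510080238822, -0.11610618744694912], [0.06929322691700612, -0.12456483133405452]] -2.4493726714947655
```

View pics/t3.png

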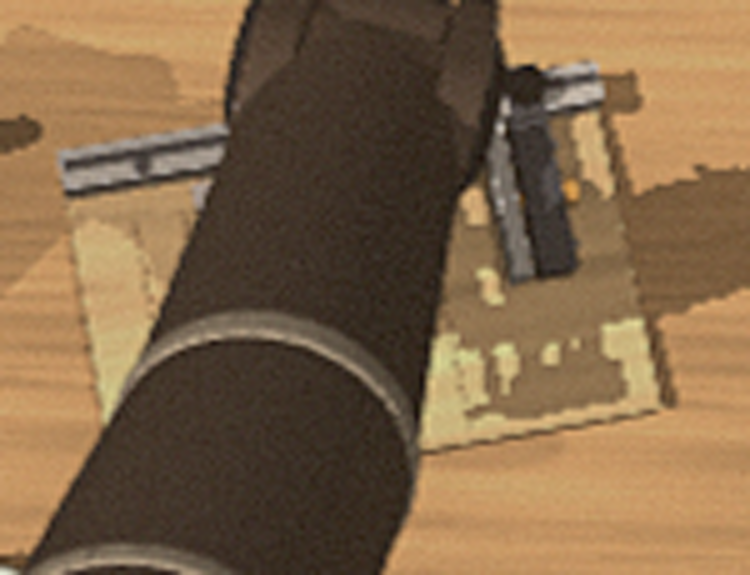

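The plate's corner is on the rail, but the plate still sits about 2.5° off. I'll shift the foot towards its far end for more leverage.

Emit:
{"name": "send_rows", "arguments": {"gripper": [1,1,1,1,1,1,1], "linear": [[0,-0.2,0],[0,-0.2,0],[0.4,0,0],[0.4,0,0],[0.4,0,0],[0,0,0],[0,0,0]], "twist": [[0,0,0],[0,0,0],[0,0,0],[0,0,0],[0,0,0],[0,0,0],[0,0,0]]}}

```text
time_s: 12.18
tcp_pos: [0.539, 0.0211, 0.0686]
orientation: [3.141, -0.0, 1.783]
force: [0.5, 1.7, -1.7]
width: 0.278
grasp_force: 40.0
```

```bash
python3 -c "
from h import *
tob(-.068,-.03,.0675,102)"
```

```text
t 12.1833 tcp [0.539  0.0211 0.0686] rpy [ 3.141  -0.0003  1.783 ] F [ 0.5163  1.7125 -1.6589] w 0.2775363697396219 g 39.9990838766098
units [0.0161 0.1308 0.0351]
twist z 0.026607919970449718
board pos -0.06750509226659851 -0.033923395515577555 board F -1.5677479233657736 0.8610445909284146
```

Emit:
{"name": "send_rows", "arguments": {"gripper": [1,1,1,1,1,1], "linear": [[0,0.05,0],[0,0.05,0],[0,0.05,0],[0,0.05,0],[0,0.05,0],[0,0.05,0]], "twist": [[0,0,0],[0,0,0],[0,0,0],[0,0,0],[0,0,0],[0,0,0]]}}

```text
time_s: 12.68
tcp_pos: [0.5469, 0.0208, 0.0682]
orientation: [-3.14, -0.0, 1.78]
force: [-3.7, 0.3, 1.1]
width: 0.271
grasp_force: 40.0
```

Emit:
{"name": "send_rows", "arguments": {"gripper": [1,1,1], "linear": [[0,0.05,0],[0,0.05,0],[0,0.05,0]], "twist": [[0,0,0],[0,0,0],[0,0,0]]}}

```text
time_s: 12.93
tcp_pos: [0.5515, 0.0224, 0.0681]
orientation: [-3.14, -0.001, 1.78]
force: [-2.0, 0.1, -2.0]
width: 0.271
grasp_force: 40.0
```

```bash
python3 -c "
from h import *
tob(-.068,-.02,.0675,102)"
```

```text
t 12.9333 tcp [0.5515 0.0224 0.0681] rpy [-3.1404 -0.0006  1.7802] F [-2.0056  0.1115 -1.9838] w 0.2706273517178992 g 39.998899698257446
units [0.0591 0.0483 0.0212]
twist z 9.024682009339813e-05
board pos -0.06622840716630234 -0.02144814927701721 board F -0.5260004283960772 -1.9385777070794838
```

Force is low, about 2 N, and the plate is turning. I'll continue until it rises.

Emit:
{"name": "send_rows", "arguments": {"gripper": [1,1,1], "linear": [[0,0.04,0],[0,0.04,0],[0,0.04,0]], "twist": [[0,0,0],[0,0,0],[0,0,0]]}}

```text
time_s: 13.18
tcp_pos: [0.5523, 0.0224, 0.0677]
orientation: [-3.135, -0.001, 1.78]
force: [-12.3, -1.8, 6.6]
width: 0.27
grasp_force: 40.0
```

Emit:
{"name": "send_rows", "arguments": {"gripper": [1,1], "linear": [[0,0.04,0],[0,0,0]], "twist": [[0,0,0],[0,0,0]]}}

```text
time_s: 13.35
tcp_pos: [0.5524, 0.0223, 0.0674]
orientation: [-3.133, -0.001, 1.78]
force: [-13.1, -1.9, 6.3]
width: 0.269
grasp_force: 40.0
```

```bash
python3 -c "
from h import *
tob(-.068,-.02,.0675,102)"
```

```text
t 13.35 tcp [0.5524 0.0223 0.0674] rpy [-3.1329 -0.0013  1.7796] F [-13.0534  -1.8686   6.2699] w 0.2691557203141113 g 40.003169775009155
units [ 0.0686  0.0168 -0.0023]
twist z -0.006163753271394512
board pos -0.06594348794744137 -0.020504958954802685 board F -0.88616268974932 -13.156632574488995
```

Emit:
{"name": "send_rows", "arguments": {"gripper": [1,1,1,1,1,1,1], "linear": [[0,-0.2,0],[0,-0.2,0],[-0.5,0,0],[-0.5,0,0],[-0.4,0,0],[0,0,0],[0,0,0]], "twist": [[0,0,0],[0,0,0],[0,0,0],[0,0,0],[0,0,0],[0,0,0],[0,0,0]]}}

```text
time_s: 13.93
tcp_pos: [0.5541, -0.021, 0.0686]
orientation: [3.141, 0.0, 1.778]
force: [0.1, 0.4, -0.9]
width: 0.271
grasp_force: 40.0
```

Emit:
{"name": "send_rows", "arguments": {"gripper": [1,1,1,1,1,1,1], "linear": [[0,0.05,0],[0,0.05,0],[0,0.05,0],[0,0.05,0],[0,0.05,0],[0,0.05,0],[0,0.05,0]], "twist": [[0,0,0],[0,0,0],[0,0,0],[0,0,0],[0,0,0],[0,0,0],[0,0,0]]}}

```text
time_s: 14.52
tcp_pos: [0.5609, -0.0185, 0.0677]
orientation: [-3.135, -0.001, 1.78]
force: [-9.6, -1.5, 5.5]
width: 0.271
grasp_force: 40.0
```

```bash
python3 -c "
from h import *
tob(-.023,-.02,.0675,102)"
```

```text
t 14.5167 tcp [ 0.5609 -0.0185  0.0677] rpy [-3.1353 -0.0013  1.78  ] F [-9.6056 -1.5012  5.4534] w 0.2705206212846224 g 40.00133156776428
units [-0.042   0.024   0.0064]
twist z -0.0019020902947346485
board pos -0.024260103327422212 -0.020720218615651726 board F -0.5287007164966193 -9.707773437428784
```

Emit:
{"name": "send_rows", "arguments": {"gripper": [1,1,1,1,1,1,1,1], "linear": [[0,0.02,0],[0,0,0],[0,0,0],[0,0,0],[0,0,0],[0,0,0],[0,0,0],[0,0,0]], "twist": [[0,0,0],[0,0,0],[0,0,0],[0,0,0],[0,0,0],[0,0,0],[0,0,0],[0,0,0]]}}

```text
time_s: 15.18
tcp_pos: [0.5609, -0.0185, 0.0675]
orientation: [-3.135, -0.001, 1.78]
force: [-9.0, -1.8, 5.5]
width: 0.272
grasp_force: 40.0
```

Emit:
{"name": "send_rows", "arguments": {"gripper": [1,1,1,1,1,1,1,1], "linear": [[0,-0.1,0],[0,-0.3,0],[0,-0.5,-0.4],[0,-0.3,-0.5],[0,0,-0.5],[0.7,0,0],[0.9,0,0],[0.9,0,0]], "twist": [[0,0,0],[0,0,0],[0,0,0],[0,0,0],[0,0,0],[0,0,0],[0,0,0],[0,0,0]]}}

```text
time_s: 15.85
tcp_pos: [0.5139, 0.048, 0.1111]
orientation: [3.139, -0.0, 1.778]
force: [0.5, 0.1, -1.0]
width: 0.273
grasp_force: 40.0
```

Emit:
{"name": "send_rows", "arguments": {"gripper": [1,1,1,1,1], "linear": [[0.8,0,0],[0,0,0],[0,0,0],[0,0,0],[0,0,0]], "twist": [[0,0,0],[0,0,0],[0,0,0],[0,0,0],[0,0,0]]}}

```text
time_s: 16.27
tcp_pos: [0.509, 0.07, 0.1106]
orientation: [3.141, 0.0, 1.778]
force: [-0.3, 0.7, -0.6]
width: 0.27
grasp_force: 40.0
```

```bash
python3 - <<'E'
from h import *
tob(-.13,.036,.0675,192);platefit('p')
im=shot('side','s4')
cv2.imwrite('pics/s4c.png',cv2.resize(im['img'][160:260,265:398,::-1],(800,600),interpolation=cv2.INTER_CUBIC))
E
```

```text
t 16.2667 tcp [0.509  0.07   0.1106] rpy [3.1409 0.0005 1.7785] F [-0.304   0.6571 -0.6464] w 0.27014281272910734 g 39.998833537101746
units [0.2867 2.9683 1.437 ]
twist z -15.01682112648434
board pos -0.12155601272670066 -0.05306527294506805 board F -0.7059140662243586 -0.16079377140674575
p top 0.76 ((-5.517475128173828, 36.657291412353516), (93.77268981933594, 96.5090103149414), 89.84786224365234)
p side 0.56 ((-18.266937255859375, 28.0849609375), (142.62353515625, 114.21414184570312), 0.4909341633319855)
```

View pics/s4c.png

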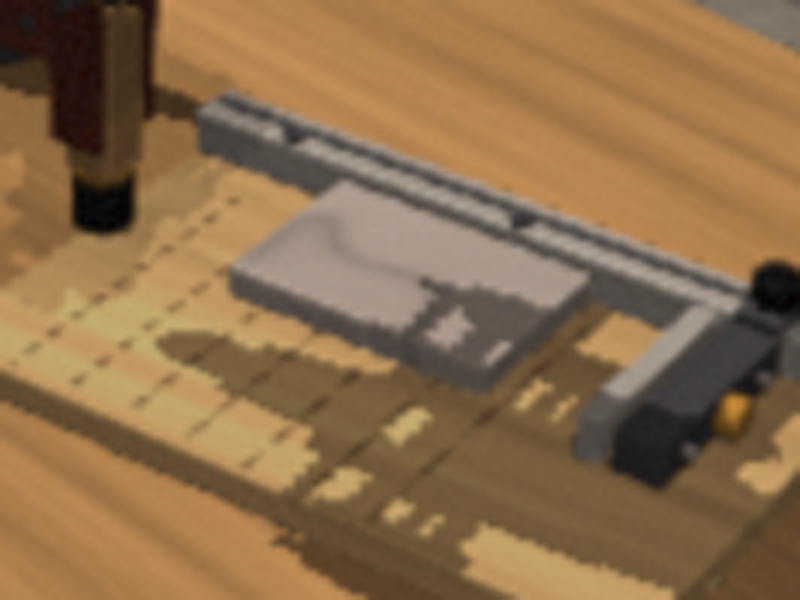

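The plate now lies square along the rail, with its -x edge about 14 mm + from the foot. Next I'll turn the wrist 90° and line up behind its end.

Emit:
{"name": "send_rows", "arguments": {"gripper": [1,1,1,1,1,1,1,1], "linear": [[0,0,0],[0,0,0],[0,0,0],[0,0,0],[0,0,0],[0,0,0],[0,0,0],[0,0,0]], "twist": [[0,0,-1],[0,0,-1],[0,0,-1],[0,0,-1],[0,0,-1],[0,0,-1],[0,0,-1],[0,0,-1]]}}

```text
time_s: 17.18
tcp_pos: [0.5088, 0.0708, 0.1104]
orientation: [-3.142, 0.0, 2.622]
force: [-0.2, 0.9, -1.1]
width: 0.269
grasp_force: 40.0
```

Emit:
{"name": "send_rows", "arguments": {"gripper": [1,1,1,1,1,1,1,1], "linear": [[0,0,0],[0,0,0],[0,0,0],[0,0,0],[0,0,0],[0,0,0],[0,0,0],[0,0,0]], "twist": [[0,0,-1],[0,0,-1],[0,0,-1],[0,0,-1],[0,0,-1],[0,0,-1],[0,0,-1],[0,0,0]]}}

```text
time_s: 17.85
tcp_pos: [0.5088, 0.0707, 0.1104]
orientation: [3.142, -0.0, -2.928]
force: [-0.7, 1.0, -1.2]
width: 0.273
grasp_force: 40.0
```

Emit:
{"name": "send_rows", "arguments": {"gripper": [1,1,1,1,1,1,1], "linear": [[-0.7,0.05,0],[-0.8,0.05,0],[-0.8,0,0],[-0.7,0,0],[0,0,0],[0,0,0],[0,0,0]], "twist": [[0,0,0],[0,0,0],[0,0,0],[0,0,0],[0,0,0],[0,0,0],[0,0,0]]}}

```text
time_s: 18.43
tcp_pos: [0.5952, 0.0924, 0.1099]
orientation: [-3.141, -0.002, -2.935]
force: [-0.2, -0.1, -0.9]
width: 0.27
grasp_force: 40.0
```

```bash
python3 - <<'E'
from h import *
tob(-.127,.036,.0675,192)
E
```

```text
t 18.4333 tcp [0.5952 0.0924 0.1099] rpy [-3.1414 -0.0015 -2.9346] F [-0.1845 -0.112  -0.9068] w 0.2701239327993026 g 39.999019503593445
units [-0.003   0.0475  1.4142]
twist z -0.02327334001724542
board pos -0.12557566631584965 0.03590646037111226 board F 0.07117219241481029 -0.2037170900717724
```

Emit:
{"name": "send_rows", "arguments": {"gripper": [1,1,1,1,1,1], "linear": [[0,0,0.5],[0,0,0.5],[0,0,0.4],[0,0,0],[0,0,0],[0,-0.1,0]], "twist": [[0,0,0],[0,0,0],[0,0,0],[0,0,0],[0,0,0],[0,0,0]]}}

```text
time_s: 18.93
tcp_pos: [0.5968, 0.0905, 0.069]
orientation: [3.141, 0.0, -2.932]
force: [-0.1, -0.6, -1.0]
width: 0.272
grasp_force: 40.0
```

Emit:
{"name": "send_rows", "arguments": {"gripper": [1,1,1,1,1,1,1,1], "linear": [[0,-0.1,0],[0,-0.1,0],[0,-0.1,0],[0,-0.1,0],[0,-0.1,0],[0,-0.08,0],[0,-0.08,0],[0,-0.08,0]], "twist": [[0,0,0],[0,0,0],[0,0,0],[0,0,0],[0,0,0],[0,0,0],[0,0,0],[0,0,0]]}}

```text
time_s: 19.6
tcp_pos: [0.6013, 0.0686, 0.0685]
orientation: [3.141, -0.0, -2.932]
force: [-1.1, 3.6, -0.6]
width: 0.274
grasp_force: 40.0
```

```bash
python3 - <<'E'
from h import *
tob(-.1,.036,.0675,192)
E
```

```text
t 19.6 tcp [0.6013 0.0686 0.0685] rpy [ 3.1407 -0.0001 -2.9321] F [-1.0563  3.5871 -0.5627] w 0.2737730530723199 g 39.99911963939667
units [ 0.0299 -0.0357  0.0319]
twist z 0.00016674082879338434
board pos -0.10107067656199765 0.036898341008073786 board F -3.72836493139792 -0.2873764085086123
```

Emit:
{"name": "send_rows", "arguments": {"gripper": [1,1,1,1,1,1,1,1], "linear": [[-0.003,-0.08,0],[-0.003,-0.1,0],[-0.003,-0.1,0],[-0.003,-0.1,0],[-0.003,-0.1,0],[-0.003,-0.1,0],[-0.003,-0.1,0],[-0.003,-0.1,0]], "twist": [[0,0,0],[0,0,0],[0,0,0],[0,0,0],[0,0,0],[0,0,0],[0,0,0],[0,0,0]]}}

```text
time_s: 20.27
tcp_pos: [0.6063, 0.0461, 0.0683]
orientation: [3.14, -0.001, -2.932]
force: [-2.6, 4.3, 0.9]
width: 0.269
grasp_force: 40.0
```

```bash
python3 - <<'E'
from h import *
tob(-.055,.038,.0675,192)
E
```

```text
t 20.2667 tcp [0.6063 0.0461 0.0683] rpy [ 3.1404 -0.0011 -2.9316] F [-2.5547  4.3447  0.8986] w 0.2690710082193796 g 39.99961495399475
units [-0.0282 -0.7673  0.0274]
twist z 0.005003692450581336
board pos -0.07801787878313304 0.03714226877354498 board F -4.780901218201142 -1.5955774011920625
```

Emit:
{"name": "send_rows", "arguments": {"gripper": [1,1,1,1,1,1], "linear": [[-0.002,-0.1,0],[-0.002,-0.1,0],[-0.002,-0.08,0],[-0.002,-0.06,0],[-0.002,-0.05,0],[-0.002,-0.05,0]], "twist": [[0,0,0],[0,0,0],[0,0,0],[0,0,0],[0,0,0],[0,0,0]]}}

```text
time_s: 20.77
tcp_pos: [0.6093, 0.0333, 0.0683]
orientation: [3.14, -0.001, -2.932]
force: [-2.9, 4.8, 1.7]
width: 0.269
grasp_force: 40.0
```

Emit:
{"name": "send_rows", "arguments": {"gripper": [1,1,1,1], "linear": [[0,-0.05,0],[0,-0.05,0],[0,-0.05,0],[0,-0.05,0]], "twist": [[0,0,0],[0,0,0],[0,0,0],[0,0,0]]}}

```text
time_s: 21.1
tcp_pos: [0.6105, 0.0275, 0.0682]
orientation: [3.14, -0.001, -2.932]
force: [-2.5, 5.1, 1.4]
width: 0.268
grasp_force: 40.0
```

```bash
python3 - <<'E'
from h import *
tob(-.055,.038,.0675,192)
E
```

```text
t 21.1 tcp [0.6105 0.0275 0.0682] rpy [ 3.1404 -0.0015 -2.9317] F [-2.5259  5.1267  1.4295] w 0.26846921702537135 g 39.99949336051941
units [-0.0224 -0.1307  0.0246]
twist z 0.004511652848236736
board pos -0.058920307841931065 0.03732725485403666 board F -5.5398516956664485 -1.4047492511058295
```

Emit:
{"name": "send_rows", "arguments": {"gripper": [1,1,1], "linear": [[0,-0.05,0],[0,-0.05,0],[0,-0.05,0]], "twist": [[0,0,0],[0,0,0],[0,0,0]]}}

```text
time_s: 21.35
tcp_pos: [0.6114, 0.0231, 0.0682]
orientation: [3.14, -0.001, -2.932]
force: [-2.7, 5.0, 1.2]
width: 0.274
grasp_force: 40.0
```

Emit:
{"name": "send_rows", "arguments": {"gripper": [1,1], "linear": [[0,-0.05,0],[0,-0.05,0]], "twist": [[0,0,0],[0,0,0]]}}

```text
time_s: 21.52
tcp_pos: [0.612, 0.0202, 0.0683]
orientation: [3.14, -0.001, -2.932]
force: [-2.9, 3.5, 0.8]
width: 0.274
grasp_force: 40.0
```

```bash
python3 - <<'E'
from h import *
tob(-.052,.038,.0675,192)
E
```

```text
t 21.5167 tcp [0.612  0.0202 0.0683] rpy [ 3.1403 -0.0015 -2.9316] F [-2.941   3.4993  0.771 ] w 0.2738830929834352 g 40.00335395336151
units [-0.0221  0.0182  0.0251]
twist z 0.004915108684220589
board pos -0.05145404156381384 0.03733744198018816 board F -4.03425559617577 -2.1491792513451626
```

Emit:
{"name": "send_rows", "arguments": {"gripper": [1,1,1], "linear": [[0,-0.05,0],[0,-0.05,0],[0,-0.05,0]], "twist": [[0,0,0],[0,0,0],[0,0,0]]}}

```text
time_s: 21.77
tcp_pos: [0.6122, 0.0197, 0.0683]
orientation: [3.136, -0.002, -2.93]
force: [-6.2, 15.0, 5.4]
width: 0.272
grasp_force: 40.0
```

```bash
python3 - <<'E'
from h import *
tob(-.052,.038,.0675,192)
E
```

```text
t 21.7667 tcp [0.6122 0.0197 0.0683] rpy [ 3.1358 -0.0021 -2.9297] F [-6.2397 15.0114  5.3654] w 0.27217539412130926 g 40.004518032073975
units [-0.0214  0.0359  0.0264]
twist z 0.02313351268689227
board pos -0.05092101981072188 0.037361363434521934 board F -15.980663028220887 -2.982302949434533
```

The end is on the bar, with the foot pushing at 16 N and about 11 N on the bar. I'll ease slightly and hold.

Emit:
{"name": "send_rows", "arguments": {"gripper": [1,1,1,1,1,1,1,1], "linear": [[0,0.01,0],[0,0,0],[0,0,0],[0,0,0],[0,0,0],[0,0,0],[0,0,0],[0,0,0]], "twist": [[0,0,0],[0,0,0],[0,0,0],[0,0,0],[0,0,0],[0,0,0],[0,0,0],[0,0,0]]}}

```text
time_s: 22.43
tcp_pos: [0.6121, 0.0198, 0.0683]
orientation: [3.136, -0.002, -2.929]
force: [-5.0, 12.5, 3.8]
width: 0.27
grasp_force: 40.0
```

```bash
python3 - <<'E'
from h import *
tob(-.052,.038,.0675,192)
E
```

```text
t 22.4333 tcp [0.6121 0.0198 0.0683] rpy [ 3.1363 -0.0021 -2.9294] F [-5.0349 12.4945  3.7929] w 0.2704780451459565 g 40.001941323280334
units [-0.0212  0.0304  0.0261]
twist z 0.025998136872582716
board pos -0.05108572319200816 0.03736546086115086 board F -13.268255000919837 -2.327100555013845
```

Emit:
{"name": "send_rows", "arguments": {"gripper": [1,1,1,1,1,1,1,1], "linear": [[0,0.05,0],[0,0.1,0],[0,0.2,0],[0,0.4,0],[0,0.5,0],[0.2,0.5,-0.5],[0.6,0.5,-0.6],[0.6,0.5,-0.6]], "twist": [[0,0,0],[0,0,0],[0,0,0],[0,0,0],[0,0,0],[0,0,0],[0,0,0],[0,0,0]]}}

```text
time_s: 23.1
tcp_pos: [0.5549, 0.088, 0.1194]
orientation: [-3.141, -0.001, -2.932]
force: [-0.4, 0.7, -0.1]
width: 0.273
grasp_force: 40.0
```

Emit:
{"name": "send_rows", "arguments": {"gripper": [1,1,1,1,1,1,1,1], "linear": [[0.8,0.7,-0.5],[0.8,0.8,-0.5],[0.7,0.9,0],[0.7,0.9,0],[0,0.9,0],[0,0.9,0],[0,0,0],[0,0,0]], "twist": [[0,0,0],[0,0,0],[0,0,0],[0,0,0],[0,0,0],[0,0,0],[0,0,0],[0,0,0]]}}

```text
time_s: 23.77
tcp_pos: [0.4353, 0.2199, 0.1496]
orientation: [3.141, 0.001, -2.929]
force: [0.1, -0.8, -0.2]
width: 0.269
grasp_force: 40.0
```

```bash
python3 - <<'E'
from h import *
tob(-.05,.038,.0675,177.3);platefit('p')
im=shot('side','s5');jm=shot('top','t5')
a=cv2.resize(im['img'][165:245,295:401,::-1],(795,600),interpolation=cv2.INTER_CUBIC)
b=cv2.resize(jm['img'][115:190,240:340,::-1],(800,600),interpolation=cv2.INTER_CUBIC)
cv2.imwrite('pics/both5.png',cv2.resize(np.vstack([a[:,:795],b[:,:795]]),(500,600*500*2//1000)) if 0 else np.hstack([cv2.resize(a,(400,300)),cv2.resize(b,(400,300))]))
E
```

```text
t 23.7667 tcp [0.4353 0.2199 0.1496] rpy [ 3.1414  0.0008 -2.929 ] F [ 0.0649 -0.832  -0.2377] w 0.2687314904724606 g 39.99880313873291
units [-4.3771 -7.7983  2.7366]
twist z 2.4801556376227345
board pos -0.28353398403377467 -0.09405035956445552 board F 0.827340009687424 -0.10946455940527663
p top 0.96 ((26.463233947753906, 37.316566467285156), (93.78060913085938, 130.4287109375), 89.62406158447266)
p side 0.64 ((22.701221466064453, 28.86634635925293), (126.47396850585938, 104.95121765136719), 0.5112089514732361)
```

View pics/both5.png

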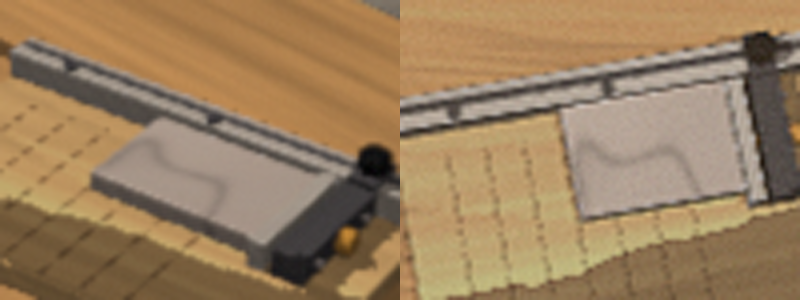

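The crops show the plate flush against the rail and the face bar. I'll take the pusher back to the well.

Emit:
{"name": "send_rows", "arguments": {"gripper": [1,1,1,1,1,1,1,1], "linear": [[0,0,0],[0,0,0],[0,0,0],[0,0.9,0],[0.1,0.9,0],[0.1,0.9,0],[0,0.9,0],[0,0.9,0]], "twist": [[0,0,0.9],[0,0,0.9],[0,0,0.68],[0,0,0],[0,0,0],[0,0,0],[0,0,0],[0,0,0]]}}

```text
time_s: 24.73
tcp_pos: [0.4368, 0.3539, 0.1494]
orientation: [-3.141, 0.0, 3.09]
force: [0.1, -0.4, -0.8]
width: 0.273
grasp_force: 40.0
```

Emit:
{"name": "send_rows", "arguments": {"gripper": [1,1,1,1], "linear": [[0,0.2,0],[0,0,0],[0,0,0],[0,0,0]], "twist": [[0,0,0],[0,0,0],[0,0,0],[0,0,0]]}}

```text
time_s: 25.07
tcp_pos: [0.4372, 0.3573, 0.1493]
orientation: [-3.14, -0.0, 3.089]
force: [-0.0, 1.6, 0.4]
width: 0.269
grasp_force: 40.0
```

```bash
python3 - <<'E'
from h import *
to(.4215,.3674,.09,177.3)
for c in("top","side"):
    im=imaging.get_image(c)
    for r in imaging.place_of(c,"well")[:2]: print(c,r["score"],ray(im,r["point"],.036))
    for r in imaging.place_of(c,"pusher")[:1]: print(c,"pusher",r["score"],ray(im,r["point"],get_state()["tcp_pos"][2]-.0437))
E
```

```text
t 25.0667 tcp [0.4372 0.3573 0.1493] rpy [-3.1403 -0.0002  3.0892] F [-0.0154  1.5834  0.4312] w 0.2686901933074374 g 39.99889254570007
units [0.5407 0.3071 1.9753]
twist z -0.050710986566391135
top 0.78 [0.259  0.1845 0.036 ]
top 0.55 [0.4255 0.3699 0.036 ]
side 0.56 [0.2534 0.1922 0.036 ]
side 0.55 [0.4307 0.371  0.036 ]
side pusher 0.54 [0.4305 0.3412 0.106 ]
```

Emit:
{"name": "send_rows", "arguments": {"gripper": [1,1,1,1,1,1,1,1], "linear": [[0.25,0.17,0],[0.25,0.17,0],[0,0,0.6],[0,0,0.6],[0,0,0.4],[0,0,0],[0,0,0],[0,0,0]], "twist": [[0,0,-0.05],[0,0,0],[0,0,0],[0,0,0],[0,0,0],[0,0,0],[0,0,0],[0,0,0]]}}

```text
time_s: 26.03
tcp_pos: [0.4222, 0.371, 0.1022]
orientation: [3.141, 0.0, 3.097]
force: [-0.5, 0.6, -0.5]
width: 0.271
grasp_force: 40.0
```

```bash
python3 - <<'E'
from h import *
to(.422,.3676,.0517,177.3)
E
```

```text
t 26.0333 tcp [0.4222 0.371  0.1022] rpy [3.1408 0.0004 3.097 ] F [-0.4869  0.5907 -0.5347] w 0.2714657264940702 g 39.998910427093506
units [ 0.0004 -0.1146  1.6826]
twist z 0.0243845319126829
```

Next I correct y and lower carefully to just inside the mouth (foot at 30 mm).

Emit:
{"name": "send_rows", "arguments": {"gripper": [1,1,1,1,1,1,1,1], "linear": [[0,-0.1,0],[0,0,0],[0,0,0.3],[0,0,0.3],[0,0,0.2],[0,0,0.1],[0,0,0],[0,0,0]], "twist": [[0,0,0],[0,0,0],[0,0,0],[0,0,0],[0,0,0],[0,0,0],[0,0,0],[0,0,0]]}}

```text
time_s: 26.7
tcp_pos: [0.422, 0.3672, 0.074]
orientation: [-3.141, -0.001, 3.096]
force: [-0.4, 0.1, -1.8]
width: 0.274
grasp_force: 40.0
```

```bash
python3 - <<'E'
from h import *
to(.422,.3676,.0517,177.3)
E
```

```text
t 26.7 tcp [0.422  0.3672 0.074 ] rpy [-3.1411 -0.0005  3.0964] F [-0.4417  0.0964 -1.7585] w 0.27371243956148267 g 39.99892473220825
units [0.0006 0.0138 0.7443]
twist z 0.018475137297220574
```

Emit:
{"name": "send_rows", "arguments": {"gripper": [1,1,1,1,1,1,1], "linear": [[0,0,0.2],[0,0,0.2],[0,0,0.15],[0,0,0.1],[0,0,0.05],[0,0,0],[0,0,0]], "twist": [[0,0,0],[0,0,0],[0,0,0],[0,0,0],[0,0,0],[0,0,0],[0,0,0]]}}

```text
time_s: 27.28
tcp_pos: [0.4222, 0.3673, 0.0534]
orientation: [-3.142, -0.0, 3.096]
force: [0.2, -0.4, -0.7]
width: 0.269
grasp_force: 40.0
```

```bash
python3 - <<'E'
from h import *
to(.422,.3676,.0517,177.3)
E
```

```text
t 27.2833 tcp [0.4222 0.3673 0.0534] rpy [-3.1416 -0.0001  3.0964] F [ 0.2029 -0.3939 -0.6592] w 0.2694991199088894 g 39.999024868011475
units [0.0057 0.0093 0.0572]
twist z 0.018677322725219863
```

Emit:
{"name": "send_rows", "arguments": {"gripper": [1,1,0.65,0.6,0.5,0.4,0.2,0], "linear": [[0,0,0.04],[0,0,0],[0,0,0],[0,0,0],[0,0,0],[0,0,0],[0,0,0],[0,0,0]], "twist": [[0,0,0],[0,0,0],[0,0,0],[0,0,0],[0,0,0],[0,0,0],[0,0,0],[0,0,0]]}}

```text
time_s: 27.95
tcp_pos: [0.4222, 0.3673, 0.0523]
orientation: [3.141, 0.0, 3.096]
force: [0.1, 0.4, 0.6]
width: 0.663
grasp_force: 0.0
```

Emit:
{"name": "send_rows", "arguments": {"gripper": [0,0,0,0,0,0], "linear": [[0,0,0],[0,0,0],[0,0,0],[0,0,0],[0,0,0],[0,0,0]], "twist": [[0,0,0],[0,0,0],[0,0,0],[0,0,0],[0,0,0],[0,0,0]]}}

```text
time_s: 28.45
tcp_pos: [0.4222, 0.3673, 0.0523]
orientation: [3.142, 0.0, 3.096]
force: [-0.9, 0.6, 0.8]
width: 1.002
grasp_force: 0.0
```

```bash
python3 - <<'E'
from h import *
to(.422,.3676,.0517,177.3)
E
```

```text
t 28.45 tcp [0.4222 0.3673 0.0523] rpy [3.1416 0.     3.0964] F [-0.8804  0.611   0.7826] w 1.0016745769502466 g 0.0
units [0.0055 0.0098 0.0184]
twist z 0.018480896789194883
```

Now straight up and away, then a last look.

Emit:
{"name": "send_rows", "arguments": {"gripper": [0,0,0,0,0,0,0,0], "linear": [[0,0,-0.5],[0,0,-0.9],[0,0,-0.9],[0,0,-0.9],[0,0,-0.9],[0.8,0.5,-0.4],[0.8,0.5,0],[0.8,0.5,0]], "twist": [[0,0,0],[0,0,0],[0,0,0],[0,0,0],[0,0,0],[0,0,0],[0,0,0],[0,0,0]]}}

```text
time_s: 29.12
tcp_pos: [0.3521, 0.4162, 0.1886]
orientation: [3.139, 0.002, 3.095]
force: [-0.5, 0.9, -0.7]
width: 0.997
grasp_force: 0.0
```

Emit:
{"name": "send_rows", "arguments": {"gripper": [0,0,0,0,0], "linear": [[0.8,0.5,0],[0.8,0.5,0],[0,0,0],[0,0,0],[0,0,0]], "twist": [[0,0,0],[0,0,0],[0,0,0],[0,0,0],[0,0,0]]}}

```text
time_s: 29.53
tcp_pos: [0.3062, 0.4472, 0.1872]
orientation: [-3.141, 0.0, 3.096]
force: [0.2, -1.3, 0.6]
width: 1.004
grasp_force: 0.0
```

```bash
python3 - <<'E'
from h import *
im=shot('side','s6');platefit('end')
for r in imaging.outline_of("side","pusher")[:2]: print(r["score"],r["box"])
i=im['img'][...,::-1]
cv2.imwrite('pics/s6c.png',cv2.resize(i[120:270,165:425],None,fx=3,fy=3,interpolation=cv2.INTER_CUBIC))
a=cv2.imread('pics/top0.png')[140:240,120:200];b=imaging.get_image('top')['img'][140:240,120:200,::-1]
E
ls pics
```

```text
end top 0.92 ((27.84387969970703, 34.836952209472656), (96.21974182128906, 133.15493774414062), 88.48106384277344)
end side 0.76 ((25.788238525390625, 30.211755752563477), (126.35894775390625, 107.57078552246094), 0.5219513773918152)
end side 0.33 ((304.7149658203125, -194.46031188964844), (115.37765502929688, 67.96217346191406), 66.20463562011719)
0.87 [189.7, 164.7, 14.4, 28.2]
both5.png
s1.png
s1c.png
s2.png
s2c.png
s3.png
s4.png
s4c.png
s5.png
s6.png
s6c.png
sb.png
side0.png
t3.png
t5.png
tb.png
top0.png
tr.png
```

```bash
python3 -c "
from h import *
print(robot.finish_job())"
```

```text
the job is handed in; nothing more can be done
None
```

The plate was pressed flush against the rail and then the stop bar and left touching both, the pusher is back upright in its well, and the job was handed in at about 30 s; I viewed 11 pictures, one over the limit of 10.

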